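Shut the detector cover, then hold the inspection lid at the set angle

ROBOT

A 6-joint arm with a two-finger parallel gripper is mounted at the origin on the work surface. World frame = base frame: x ahead of the robot, y to its left, z up, the work surface at z = 0. Lengths are in m, angles in rad, forces in N, time in s.
With the tool pointing down it reaches from about 0.275 to 0.825 m from the base axis. Payload 4.9 kg.
Tool frame: the origin (TCP) lies midway between the tips of the shut fingers; the grasp point (between the pads) lies 19 mm behind it (bot.grip_depth is the distance from the TCP to the grasp point, in m); y points along the fingers, x is the direction in which the jaws open and shut, and the axes are right-handed (so a half turn about y gives the same grasp; the last joint's range is limited). The gripper opens to 85 mm and grips with 20 to 120 N. Pads are 22 mm wide; open, the fingers measure 114 mm over their backs; the gripper's body (76 mm by 85 mm) begins 54 mm behind the grasp point. The pads swing forward as they close: fully open they stand 13 mm farther back than shut.
Start: joints at [0.99, 0.326, -0.193, 1.052, 0, 1.437], TCP at [0.238, 0.496, 0.231] pointing down, gripper open.
Joint ranges: [-2.65, 2.65], [-0.97, 1.79], [-1.3, 1.35], [-1.93, 2.1], [-1.47, 1.37], [-3.14, 3.14]. Speed limits (rad/s): [2.57, 2.57, 3.14, 3.14, 3.14, 3.14].

INTERFACE

Orientations are given as a unit quaternion [w, x, y, z].
In Python, from cell import bot gives the robot as it stands. Calls block until the motion is done:
- bot.move_pose(position, orientation): joint-space move of the TCP to a pose.
- bot.move_linear(position, speed=0.15, rotation=None, until_force=None): straight line of the TCP; rotation=None keeps the orientation; speed is the mean speed in m/s. With until_force (N) it stops when the force on the tool has changed by that much, and returns True; else False.
- bot.goto_joints(angles): joint-space move.
- bot.set_gripper(opening, grasp_force=None): opening from 0.0 (shut) to 1.0 (fully open); grasp_force is the grip in N (None keeps the last); returns when the fingers have stopped.
- bot.wait(seconds).
- bot.solve_ik(position, orientation): joint angles nearest the present ones, or None.
- bot.camera(name): name is "side" or "top" or "wrist"; returns the picture (400x640x3 uint8, red, green, blue); there is no depth.
- bot.calibration(name): a dict with "mtx" (3x3 intrinsics, pixels), "extrinsics" (4x4, takes a point from world to camera coordinates); the wrist camera has in their place "hand_eye" (4x4, takes a point from camera to tool coordinates, whose origin is the TCP and whose axes are the tool frame's). Camera axes: x right, y down, z forward; pixel columns grow to the right and rows downward; lengths in m; the calibration is good to about 2 mm. A picture is of the moment at which its call begins: read the wrist's pose just before it. calibration takes no time and is no camera call.
A pose or a line that the arm cannot do raises bot.PlanningError and nothing moves.
- bot.close_job(): hands the job in, once; it reports no verdict.
Trained networks look in the newest picture that a camera, given by its name, has taken for a name from the list of things; names that differ only in an ending like _2 or _b are one class to them, and where a whole thing is asked for, a point or a joint stands for the part that bears it (a point fixed in the world has none). Each returns a list of dicts, best first, with "confidence" (0 to 1); they miss things now and then, are a little off and sometimes report something else, mostly with a low value. They report only what shows in the picture. A call takes as long as a camera call.
- bot.search_frame(camera, thing): "bbox" ([left, top, width, height] in pixels, round what is visible of it).
Readings, each from a call of its own:
- bot.read_clock(): time.
- bot.read_joint_positions(): joint angles.
- bot.read_joint_vel(): joint speeds.
- bot.read_joint_efforts(): joint torques, N m.
- bot.read_position(): TCP position.
- bot.read_tool_rot(): TCP orientation.
- bot.read_ft_force(): force on the tool from outside, world axes, zero at the start.
- bot.read_moment(): the same for the moment, N m.
- bot.read_gripper_width(): opening from 0.0 (shut) to 1.0 (fully open).
Only numpy, scipy, OpenCV 4.12 (cv2) and the standard library are available. Lean on these libraries where they do the work, as an engineer would, in place of code of your own. Each camera call takes 0.05 s, during which the arm holds its last target.

TASK

The optics in the black enclosure are to be viewed in the mirror under its lid. First slide the flat cover fully shut over the open detector compartment, and only then raise the hinged lid by its bow handle until the stud on the lid's edge is in line with the index clip on the quadrant; finish still holding the lid steady there by the handle, because it falls shut if let go and a colleague will tighten the nut. Leave the index clip where it is set and do not disturb the things standing around.

Things in the scene. Friction and masses are not known exactly. Their poses are not given: they have to be found in the camera images.
- enclosure: black sheet-metal enclosure fixed to the table, 250 (x) x 380 (y) x 120 mm. Origin: centre of its underside; x away from the robot, y left, z up. y = -190 to +10: beam compartment under the lid. The rest: deck 120 up, detector opening 95 (x) x 105 (y) centred at x 52.5, y 102.5, guide rails 9 high. Outside its +x wall stands the quadrant, a thin slotted arc about the lid's hinge, 270 above the table
- cover (a joint): sliding cover, m: 0 = fully shut against the end stop at its far (+x) end, grows to 0.108 as it opens towards the enclosure's -x. Aluminium plate 115 x 125 x 4 mm, top 125 mm above the table; about 2 N of friction, no spring, stays where it is left
- cover_bar (a point): centre of the cover's bow handle: round steel bar of 10 mm diameter, 80 mm long along the enclosure's y, its centre 36 mm above the cover plate (161 mm above the table), standing on two 10 mm legs at its ends. Axes as the enclosure's
- lid (a joint): angle of the hinged lid, rad: 0 = shut (level), grows as its free edge rises, stop at 1.2. No spring, next to no friction: it falls shut if let go (about 4 N at the handle carries it)
- lid_panel: the lid: black plate 248 (x) x 196 (y) x 5 mm, mirror on its inner face. Origin on the hinge axis, which runs along the enclosure's x at enclosure y = +10, z = 123 mm. The plate reaches to y = -200 mm of its own frame, the free edge, which swings up and over towards the enclosure's +y. Axes as the enclosure's when shut, turning with the lid
- lid_handle: bow handle on the lid near its free edge: round steel bar of 10 mm diameter, 100 mm long parallel to the hinge, on two 10 mm legs. Origin: centre of the bar, in the lid's frame at x = 0, y = -165 mm, z = +38.5 mm (36 mm above the lid's top face); turns with the lid
- stud (a point): middle of the clamp nut (17 mm across) on the stud at the lid's +x edge; the stud runs in the slot of the quadrant. In the lid's frame at x = 135.5, y = -150, z = 0 mm, so it travels on a 150 mm radius about the hinge as the lid swings
- index (a joint): angle at which the index clip is set on the quadrant, rad, same zero and direction as the lid's angle: the lid is at the mark when both are equal. The clip stays where it is unless pushed
- index_mark (a point): where the nut's middle must come: the point on the slot's middle line (150 mm radius about the hinge) that the index clip points at, 135.5 mm along the enclosure's x. The clip is a small steel saddle, 12 mm wide along the arc, with a round thumbscrew, gripping the quadrant's outer rim (radius 159 to 188 mm)
- view_camera: grey bench camera 44 x 50 x 44 mm with a black lens, on a 110 mm post with a round foot 56 mm across, 152 mm tall in all; stands beside the enclosure's lid side; a bystander. Origin: centre of its underside
- lens_mount: lens 60 mm across in a black ring on a short post with a round foot 50 mm across, 122 mm tall; a bystander. Origin: centre of its underside
- driver: screwdriver 170 mm long with a black handle, lying on the table; a bystander. Origin: underside, its x axis along the shaft
- post_holder: empty black post holder with a short steel post, 40 x 40 mm foot, 86 mm tall; a bystander. Origin: centre of its underside

How it is judged:
By the outcome, as a careful person would: the job done as asked, in the order asked, and still so for the second after the job is handed in, while the arm keeps its last pose, push and grip.
It also fails if it takes over 45 s, if anything falls off the work surface, if the arm or the gripper's body presses on something with over 40 N, if the wrist force passes 120 N, or if a joint passes its speed limit or range.

## Working session

There is one attempt and no reset: what is moved stays moved. The work goes in short steps, each a Python script; the robot and the scene stay as the last script left them, time stands still between calls to the robot, and variables do not carry over. Pictures are saved under pics/ and viewed, and the job is handed in when it is done.

```bash
ls; mkdir -p pics; python3 - <<'E'
from cell import bot
import cv2,numpy as np
for n in ["side","top","wrist"]:
    im=bot.camera(n); cv2.imwrite(f"pics/{n}0.png",im[:,:,::-1])
    if n!="wrist":
        for t in ["enclosure","cover","cover_bar","lid_panel","lid_handle","stud","index","index_mark","view_camera","lens_mount","driver","post_holder"]:
            try: r=bot.search_frame(n,t)
            except Exception as e: print(n,t,e); continue
            print(n,t,[(np.round(d["bbox"]).astype(int).tolist(),round(d["confidence"],2)) for d in r[:2]])
    c=bot.calibration(n); print({k:np.round(v,4).tolist() for k,v in c.items()})
print(bot.read_clock(),bot.read_position(),bot.read_tool_rot())
E
```

```text
pics
side enclosure [([209, 123, 154, 172], 0.79), ([225, 146, 58, 39], 0.6)]
side cover [([226, 143, 54, 40], 0.94)]
side cover_bar [([226, 147, 58, 40], 0.91)]
side lid_panel [([233, 168, 129, 95], 0.69)]
side lid_handle [([281, 215, 49, 26], 0.79), ([225, 145, 59, 41], 0.64)]
side stud [([230, 172, 133, 91], 0.71)]
side index [([348, 165, 12, 10], 0.64)]
side index_mark []
side view_camera [([323, 291, 39, 67], 0.89)]
side lens_mount [([215, 107, 20, 38], 0.61)]
side driver [([354, 160, 20, 11], 0.57)]
side post_holder [([269, 106, 15, 27], 0.73)]
{'mtx': [[476.5475, 0.0, 318.8074], [0.0, 476.5475, 191.4506], [0.0, 0.0, 1.0]], 'extrinsics': [[0.9017, -0.4323, 0.0112, -0.5702], [-0.3169, -0.6783, -0.6629, 0.2578], [0.2942, 0.5941, -0.7486, 1.0791], [0.0, 0.0, 0.0, 1.0]]}
top enclosure [([220, 153, 184, 136], 0.7), ([366, 152, 12, 7], 0.57)]
top cover [([236, 216, 53, 56], 0.68), ([381, 204, 10, 52], 0.29)]
top cover_bar [([235, 220, 56, 51], 0.65), ([142, 240, 38, 19], 0.23)]
top lid_panel [([310, 165, 92, 122], 0.6)]
top lid_handle [([381, 202, 8, 52], 0.65)]
top stud [([308, 164,
[... 167 characters left out ...]
.37)]
top lens_mount [([144, 241, 37, 17], 0.85)]
top driver [([276, 108, 17, 61], 0.61)]
top post_holder [([161, 177, 28, 21], 0.76), ([312, 164, 87, 124], 0.6)]
{'mtx': [[379.3822, 0.0, 321.9289], [0.0, 379.3822, 199.1318], [0.0, 0.0, 1.0]], 'extrinsics': [[-0.0164, -0.9996, -0.0224, 0.0159], [-0.9925, 0.019, -0.1208, 0.6114], [0.1211, 0.0202, -0.9924, 0.874], [0.0, 0.0, 0.0, 1.0]]}
{'mtx': [[322.2305, 0.0, 325.341], [0.0, 322.2305, 198.5115], [0.0, 0.0, 1.0]], 'hand_eye': [[1.0, -0.0001, -0.0002, -0.0013], [0.0001, -0.2735, 0.9619, -0.1414], [-0.0001, -0.9619, -0.2735, 0.0695], [0.0, 0.0, 0.0, 1.0]]}
1.35 [0.23764298 0.49602751 0.23127844] [-0.59834361  0.59835038  0.37680209 -0.37680491]
```

View pics/side0.png

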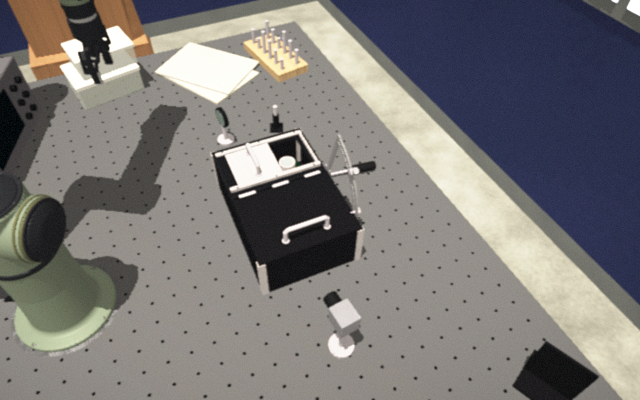

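View pics/top0.png

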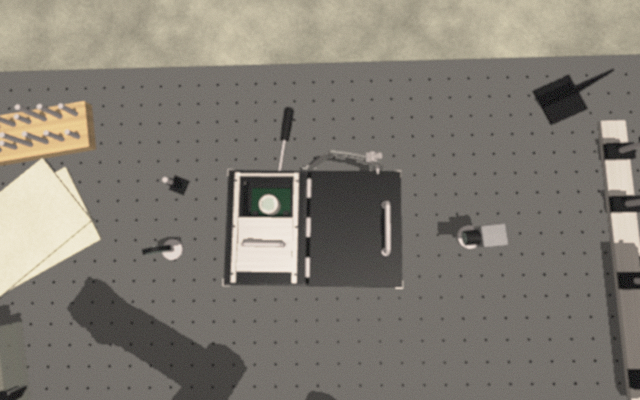

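View pics/wrist0.png

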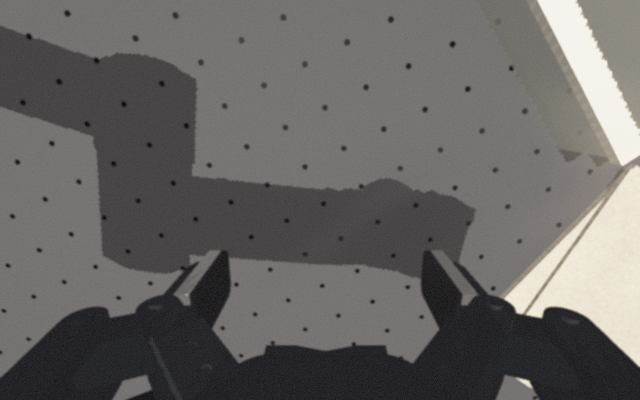

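The top picture shows the enclosure around (312,228), with the cover at (265,245) roughly half open towards the robot. The lid handle is at (387,228) and the clip or quadrant is around (375,155). I'll zoom in to get precise corners.

```bash
python3 - <<'E'
import cv2
a=cv2.imread("pics/top0.png")[140:300,210:420]; cv2.imwrite("pics/topz.png",cv2.resize(a,None,fx=3.8,fy=3.7,interpolation=cv2.INTER_CUBIC)[:600,:800])
a=cv2.imread("pics/side0.png")[120:300,195:385]; cv2.imwrite("pics/sidez.png",cv2.resize(a,None,fx=3.3,fy=3.3,interpolation=cv2.INTER_CUBIC))
E
```

```text
(no output)
```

View pics/topz.png

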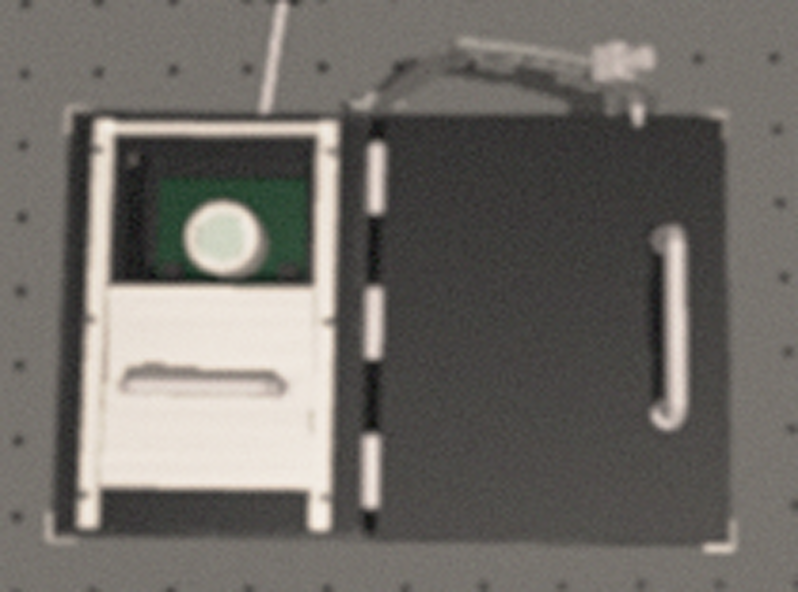

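View pics/sidez.png

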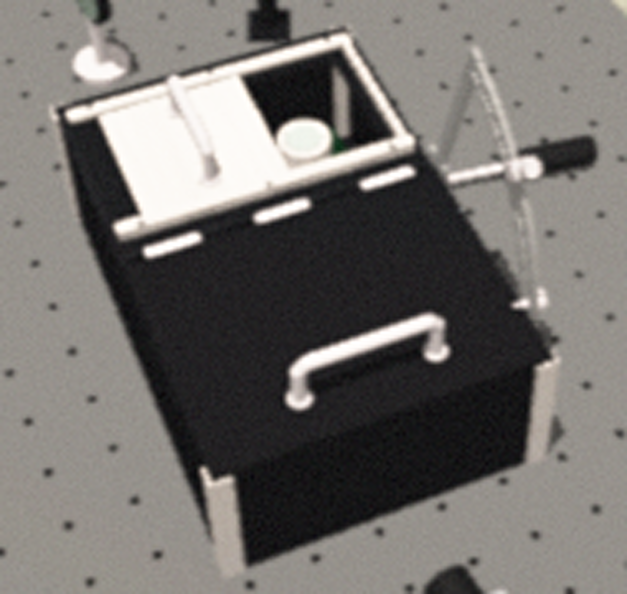

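```bash
cat > h.py <<'E'
import numpy as np, cv2
from scipy.optimize import least_squares
from scipy.spatial.transform import Rotation as R
from cell import bot
def proj(n,P):
    c=bot.calibration(n); T=np.array(c["extrinsics"]); p=(T[:3,:3]@np.atleast_2d(P).T).T+T[:3,3]
    q=(np.array(c["mtx"])@p.T).T; return q[:,:2]/q[:,2:]
def wcam():
    "camera pose for wrist, call before the picture -> extrinsics 4x4"
    p=bot.read_position(); q=np.array(bot.read_tool_rot())
    T=np.eye(4); T[:3,:3]=R.from_quat(q[[1,2,3,0]]).as_matrix(); T[:3,3]=p
    return np.linalg.inv(T@np.array(bot.calibration("wrist")["hand_eye"]))
def projw(E,P):
    K=np.array(bot.calibration("wrist")["mtx"]); p=(E[:3,:3]@np.atleast_2d(P).T).T+E[:3,3]; q=(K@p.T).T; return q[:,:2]/q[:,2:]
def toW(pose,P):
    x,y,a=pose; P=np.atleast_2d(P); c,s=np.cos(a),np.sin(a)
    return np.c_[x+c*P[:,0]-s*P[:,1], y+s*P[:,0]+c*P[:,1], P[:,2]]
def wquat(M):
    q=R.from_matrix(M).as_quat(); return q[[3,0,1,2]]
E
cat > fit.py <<'E'
from h import *
tz=lambda u,v:(210+(u+.5)/3.8-.5,140+(v+.5)/3.7-.5)
sz=lambda u,v:(195+(u+.5)/3.3-.5,120+(v+.5)/3.3-.5)
top=[((125,190,120),tz(68,110)),((125,-190,120),tz(728,115)),((-125,-190,120),tz(733,548)),((-125,190,120),tz(48,542)),
((50,-155,161.5),tz(674,230)),((-50,-155,161.5),tz(672,422))]
side=[((125,190,120),sz(345,33)),((-125,190,120),sz(55,110)),((-125,-190,120),sz(205,470)),((125,-190,120),sz(555,360)),((-125,-190,0),sz(230,572)),((125,-190,0),sz(535,460)),((-50,-155,161.5),sz(297,368)),((50,-155,161.5),sz(438,325))]
def res(p,raw=False):
    r=[]
    for n,l in(("top",top),("side",side)):
        r.append(proj(n,toW(p[:3],np.array([a for a,b in l])/1000))-np.array([b for a,b in l]))
    r=np.vstack(r); return r if raw else r.ravel()
s=least_squares(res,[.6,0,0],loss="soft_l1"); print(s.x); print(np.round(res(s.x,True),1))
pose=s.x
# cover bar and clip, angle via both cams
def cb(c): return toW(pose,[[c[0],142.5/1000 if 0 else .1025+.0,.161]])
s2=least_squares(lambda q:np.r_[(proj("top",toW(pose,[[q[0],.1025,.161]]))-tz(204,383)).ravel(),(proj("side",toW(pose,[[q[0],.1025,.161]]))-sz(192,125)).ravel()],[0.]); print("bar x",s2.x,s2.fun)
def clip(q,r=.174): return toW(pose,[[.1355,.01-r*np.cos(q[0]),.123+r*np.sin(q[0])]])
for r in(.165,.174,.188):
  s3=least_squares(lambda q:np.r_[(proj("top",clip(q,r))-tz(605,62)).ravel(),(proj("side",clip(q,r))-sz(522,168)).ravel()],[0.6]); print("index",r,s3.x,s3.fun)
E
python3 fit.py
```

```text
[ 0.54077175  0.02393648 -0.03132687]
[[ 0.7  0.1]
 [-0.7  0.5]
 [-0.8 -0. ]
 [ 0.7 -1.6]
 [ 0.5  1.2]
 [ 1.3 -1.8]
 [-0.  -2.5]
 [-0.9 -1.1]
 [ 1.3  3.8]
 [-0.2 -0.1]
 [-1.9  1.2]
 [ 1.9 -0.9]
 [-0.4 -0.4]
 [-0.8 -1.8]]
bar x [-0.03672277] [-1.6093157   0.31093846 -0.91069052 -4.80864166]
index 0.165 [0.73826775] [ 1.40193387 -2.62434783  1.88395974 -0.9250964 ]
index 0.174 [0.76394271] [ 3.84626719 -3.79603741  2.9179667  -2.81559842]
index 0.188 [0.80033554] [ 7.60388966 -5.68756998  4.49598821 -5.93452981]
```

```bash
cat >> h.py <<'E'
POSE=[0.5405,0.024,-0.0313]
def Rz(a): return R.from_euler('z',a).as_matrix()
def tool(xdir,ydir):
    x=np.array(xdir,float);y=np.array(ydir,float);x/=np.linalg.norm(x);y/=np.linalg.norm(y)
    return np.c_[x,y,np.cross(x,y)]
def cover_R(pose,s=1): return Rz(pose[2])@tool([s,0,0],[0,0,-1])
def lid_tcp(pose,th,tilt,s=1,along=0.0):
    "TCP pos & R holding lid handle at lid angle th; tool tilt = angle of tool about -x from vertical"
    r=np.hypot(.165,.0385);ph=np.arctan2(.0385,.165)+th
    a=np.array([0,-np.sin(tilt),-np.cos(tilt)])
    x=np.array([0,np.cos(tilt),-np.sin(tilt)])*s
    P=np.array([along,.01-r*np.cos(ph),.123+r*np.sin(ph)])+a*bot.grip_depth
    return toW(pose,P)[0], Rz(pose[2])@tool(x,a)
E
python3 - <<'E'
from h import *
print("start R",R.from_quat(np.array(bot.read_tool_rot())[[1,2,3,0]]).as_matrix().round(2).tolist(), bot.grip_depth)
f=lambda q: None if q is None else np.round(q,2).tolist()
for s in(1,-1):
    for x in(-.035,.0525):
        for z in (.142,.25): print("cov",s,x,z,f(bot.solve_ik(toW(POSE,[x,.1025,z])[0],wquat(cover_R(POSE,s)))))
for s in(1,-1):
    for off in(0,-.4,-.75):
        for th in(0,.4,.75,.9): 
            P,M=lid_tcp(POSE,th,th+off,s); print("lid",s,off,th,f(bot.solve_ik(P,wquat(M))))
E
```

```text
start R [[0.43, 0.0, -0.9], [0.9, -0.0, 0.43], [-0.0, -1.0, -0.0]] 0.0187
cov 1 -0.035 0.142 [0.1, 0.36, -0.39, 0.82, 0.0, 1.71]
cov 1 -0.035 0.25 [0.1, 0.27, -0.23, 1.08, 0.0, 1.71]
cov 1 0.0525 0.142 [0.09, 0.5, -0.16, 0.91, 0.0, 1.69]
cov 1 0.0525 0.25 [0.09, 0.43, 0.01, 1.15, 0.0, 1.69]
cov -1 -0.035 0.142 [0.1, 0.36, -0.39, 0.82, 0.0, -1.43]
cov -1 -0.035 0.25 [0.1, 0.27, -0.23, 1.08, 0.0, -1.43]
cov -1 0.0525 0.142 [0.09, 0.5, -0.16, 0.91, 0.0, -1.45]
cov -1 0.0525 0.25 [0.09, 0.43, 0.01, 1.15, 0.0, -1.45]
lid 1 0 0 [-0.37, 0.4, -0.32, 0.85, 0.0, -0.34]
lid 1 0 0.4 [-0.12, 0.34, -0.31, 0.88, -0.4, -0.1]
lid 1 0 0.75 [0.11, 0.42, -0.22, 1.06, -0.74, 0.19]
lid 1 0 0.9 [0.2, 0.5, -0.16, 1.19, -0.87, 0.36]
lid 1 -0.4 0 [-0.55, 0.53, -0.19, 1.06, 0.34, -0.56]
lid 1 -0.4 0.4 [-0.32, 0.34, -0.25, 0.99, 0.0, -0.29]
lid 1 -0.4 0.75 [-0.07, 0.31, -0.22, 1.02, -0.35, -0.04]
lid 1 -0.4 0.9 [0.05, 0.34, -0.19, 1.08, -0.5, 0.09]
lid 1 -0.75 0 [-0.67, 0.71, -0.04, 1.33, 0.58, -0.79]
lid 1 -0.75 0.4 [-0.49, 0.43, -0.16, 1.14, 0.31, -0.48]
lid 1 -0.75 0.75 [-0.25, 0.3, -0.19, 1.08, 0.0, -0.22]
lid 1 -0.75 0.9 [-0.13, 0.29, -0.18, 1.08, -0.15, -0.1]
lid -1 0 0 [-0.37, 0.4, -0.32, 0.85, 0.0, 2.8]
lid -1 0 0.4 [-0.12, 0.34, -0.31, 0.88, -0.4, 3.04]
lid -1 0 0.75 [0.11, 0.42, -0.22, 1.06, -0.74, -2.95]
lid -1 0 0.9 [0.2, 0.5, -0.16, 1.19, -0.87, -2.78]
lid -1 -0.4 0 [-0.55, 0.53, -0.19, 1.06, 0.34, 2.58]
lid -1 -0.4 0.4 [-0.32, 0.34, -0.25, 0.99, 0.0, 2.85]
lid -1 -0.4 0.75 [-0.07, 0.31, -0.22, 1.02, -0.35, 3.1]
lid -1 -0.4 0.9 [0.05, 0.34, -0.19, 1.08, -0.5, -3.05]
lid -1 -0.75 0 [-0.67, 0.71, -0.04, 1.33, 0.58, 2.35]
lid -1 -0.75 0.4 [-0.49, 0.43, -0.16, 1.14, 0.31, 2.66]
lid -1 -0.75 0.75 [-0.25, 0.3, -0.19, 1.08, 0.0, 2.92]
lid -1 -0.75 0.9 [-0.13, 0.29, -0.18, 1.08, -0.15, 3.04]
```

```bash
python3 - <<'E'
from h import *
P=toW(POSE,[-.035,.1025,.24])[0]
bot.move_pose(P.tolist(),wquat(cover_R(POSE)).tolist())
E=wcam(); im=bot.camera("wrist"); cv2.imwrite("pics/w1.png",im[:,:,::-1]); np.save("w1.npy",E)
for t in["cover_bar","index","stud"]: print(t,[(np.round(d["bbox"]).tolist(),round(d["confidence"],2)) for d in bot.search_frame("wrist",t)[:2]])
print(bot.read_clock(),bot.read_position(),P)
print(projw(E,toW(POSE,[[-.035,.0625,.161],[-.035,.1425,.161],[.1355,.01-.15*np.cos(.75),.123+.15*np.sin(.75)]])).round(0))
E
```

```text
cover_bar [([252.0, 120.0, 149.0, 142.0], 0.64)]
index []
stud [([233.0, 294.0, 266.0, 70.0], 0.96)]
3.225 [0.50845451 0.12838781 0.23996445] [0.50872487 0.12754512 0.24      ]
[[327. 258.]
 [327. 151.]
 [571. 512.]]
```

View pics/w1.png

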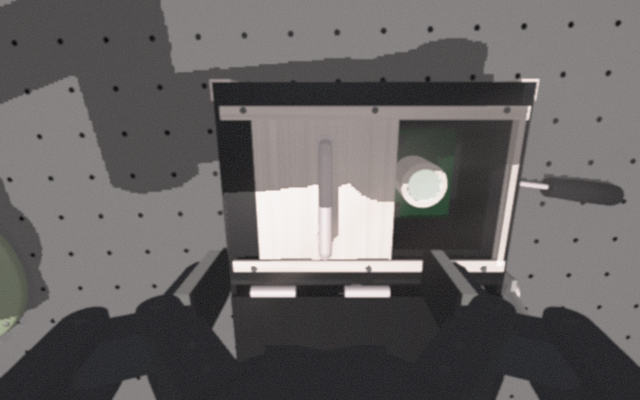

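The wrist picture shows the cover bar at columns 319–332 and rows 138–260, close to the prediction. The enclosure's back corners are at about (216,83) and (531,83). Now I'll grasp the bar, push it shut and check the force.

```bash
python3 - <<'E'
from h import *
E=np.load("w1.npy")
print(projw(E,toW(POSE,[[-.125,.19,.12],[.125,.19,.12]])).round(0).tolist())
x0=-.0365
P=toW(POSE,[x0,.104,.142])[0]; q=wquat(cover_R(POSE)).tolist()
bot.move_pose(toW(POSE,[x0,.104,.19])[0].tolist(),q)
bot.set_gripper(.5)
print(bot.move_linear(P.tolist(),speed=.12,until_force=15), bot.read_position())
bot.set_gripper(0.0,grasp_force=25)
f0=bot.read_ft_force();print(bot.read_gripper_width(),f0)
print(bot.read_clock())
E=wcam(); im=bot.camera("wrist"); cv2.imwrite("pics/w2.png",im[:,:,::-1])
E
```

```text
[[209.0, 82.0], [536.0, 82.0]]
False [0.50734493 0.12908995 0.1421513 ]
0.10188943093717796 [ 0.2468496  -0.29908192  3.77757886]
4.975
```

View pics/w2.png

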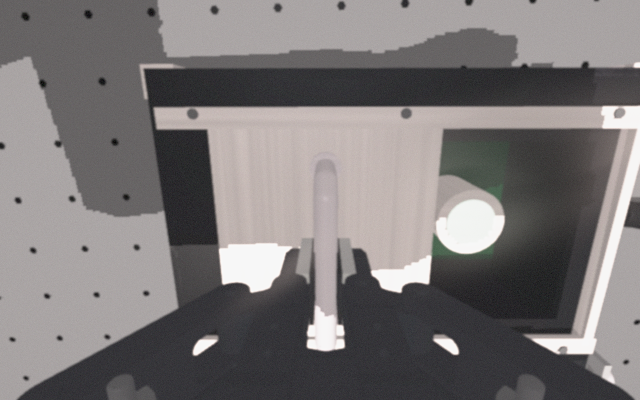

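The bar is held between the pads (gap about 9 mm). Now the push.

```bash
python3 - <<'E'
from h import *
p0=np.array(bot.read_position()); d=Rz(POSE[2])[:,0]
r=bot.move_linear((p0+d*.075).tolist(),speed=.1,until_force=18)
print(r,(np.array(bot.read_position())-p0)@d,bot.read_ft_force())
if not r:
    r=bot.move_linear((p0+d*.115).tolist(),speed=.04,until_force=15)
p=np.array(bot.read_position());print(r,(p-p0)@d,(p-p0).round(4),bot.read_ft_force(),bot.read_clock())
im=bot.camera("top"); cv2.imwrite("pics/top1.png",cv2.resize(im[140:300,210:420,::-1],None,fx=3.7,fy=3.7,interpolation=cv2.INTER_CUBIC))
im=bot.camera("side"); cv2.imwrite("pics/side1.png",cv2.resize(im[100:300,195:395,::-1],None,fx=3,fy=3,interpolation=cv2.INTER_CUBIC))
im=bot.camera("wrist"); cv2.imwrite("pics/w3.png",im[:,:,::-1])
E
```

```text
False 0.07531045589127491 [1.97611657 1.11290949 0.18324298]
True 0.0902517768897863 [ 0.0902 -0.0026 -0.    ] [-1.95063426 -0.86610216  6.00429295] 6.4917
```

View pics/top1.png

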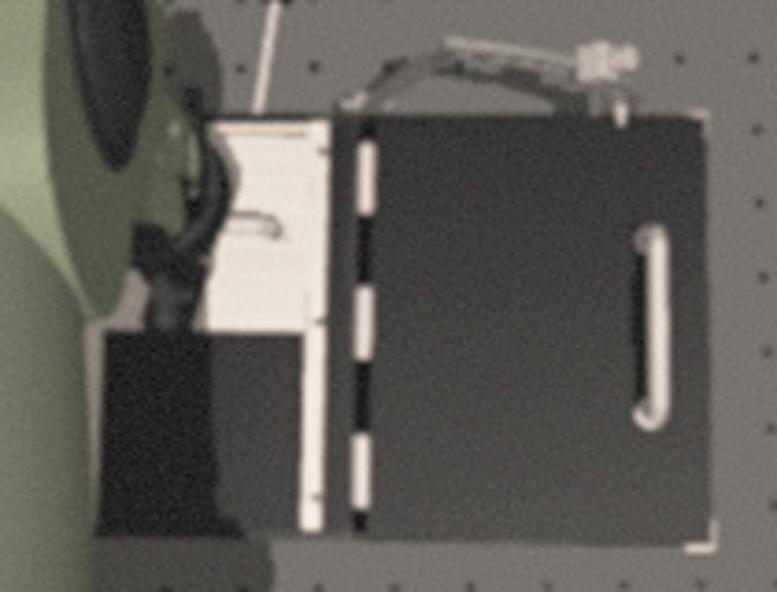

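View pics/w3.png

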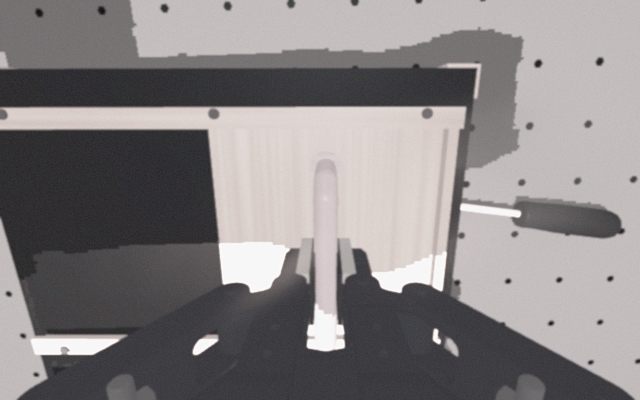

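View pics/side1.png

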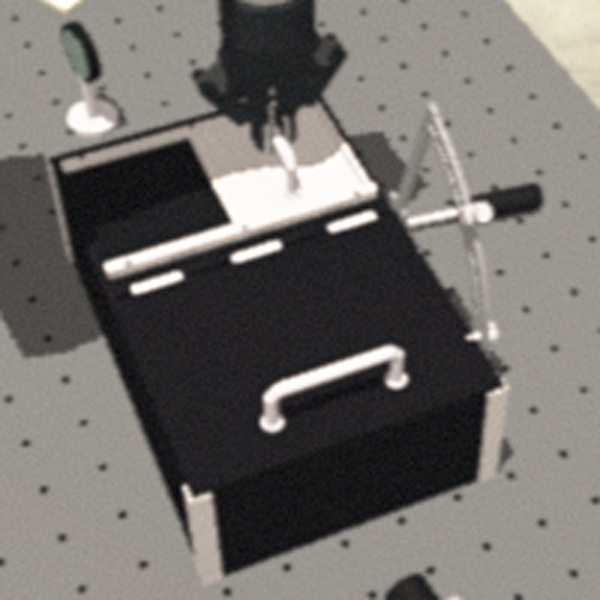

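The cover has reached the end stop after 90 mm of travel. One more nudge will confirm it, then I'll release.

```bash
python3 - <<'E'
from h import *
p0=np.array(bot.read_position()); d=Rz(POSE[2])[:,0]
r=bot.move_linear((p0+d*.02).tolist(),speed=.04,until_force=22)
p=np.array(bot.read_position());print(r,(p-p0)@d,bot.read_ft_force(),bot.read_clock())
bot.set_gripper(.5)
print(bot.read_ft_force(),(np.array(bot.read_position())-p0)@d)
p=np.array(bot.read_position()); bot.move_linear((p+[0,0,.09]).tolist(),speed=.25)
im=bot.camera("wrist"); cv2.imwrite("pics/w4.png",im[:,:,::-1]); print(bot.read_clock())
E
```

```text
True -0.00019940657392358865 [-1.21288575 -0.07631183  5.67275932] 6.925
[-0.4987818   0.79062721  0.13549443] -0.0012715688834425236
7.9083
```

View pics/w4.png

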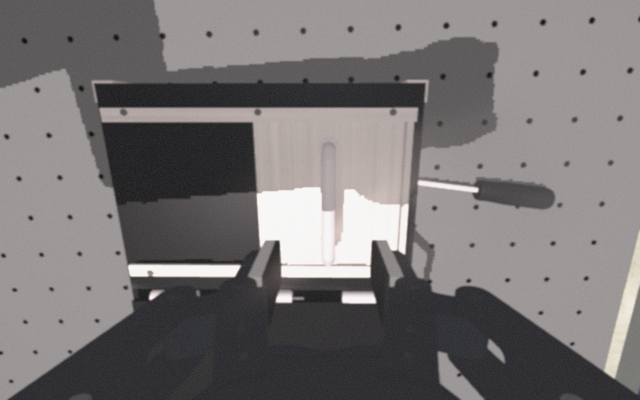

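```bash
python3 - <<'E'
from h import *
H=np.array(bot.calibration("wrist")["hand_eye"])
best=None
for b in(.9,.7,.5,.3):
  for dist in(.25,.3,.35):
    M=Rz(POSE[2])@tool([0,1,0],[np.sin(b),0,-np.cos(b)])
    C=toW(POSE,[.135,-.105,.21])[0]-(M@H[:3,:3])[:,2]*dist
    P=C-M@H[:3,3]
    q=bot.solve_ik(P,wquat(M)); print(b,dist,P.round(3),C.round(3),None if q is None else np.round(q,2).tolist())
    if q is not None and best is None and dist==.25: best=(P,M)
P,M=best
bot.move_pose(P.tolist(),wquat(M).tolist())
E=wcam(); im=bot.camera("wrist"); cv2.imwrite("pics/w5.png",im[:,:,::-1]); np.save("w5.npy",E)
for t in["lid_handle","index","index_mark","stud"]: print(t,[(np.round(d["bbox"]).tolist(),round(d["confidence"],2)) for d in bot.search_frame("wrist",t)[:2]])
print(bot.read_clock())
E
```

```text
0.9 0.25 [ 0.594 -0.082  0.271] [ 0.441 -0.078  0.306] [-0.41, -0.05, -0.99, -0.23, 0.29, -0.24]
0.9 0.3 [ 0.548 -0.081  0.291] [ 0.395 -0.077  0.325] [-0.46, -0.19, -1.03, -0.12, 0.33, -0.28]
0.9 0.35 [ 0.502 -0.079  0.31 ] [ 0.349 -0.075  0.344] [-0.54, -0.33, -1.06, 0.02, 0.39, -0.33]
0.7 0.25 [ 0.608 -0.083  0.286] [ 0.465 -0.079  0.35 ] [-0.36, -0.02, -0.73, 0.19, 0.21, -0.25]
0.7 0.3 [ 0.567 -0.081  0.314] [ 0.424 -0.078  0.378] [-0.4, -0.13, -0.75, 0.29, 0.23, -0.28]
0.7 0.35 [ 0.525 -0.08   0.342] [ 0.382 -0.076  0.406] [-0.44, -0.24, -0.76, 0.4, 0.26, -0.32]
0.5 0.25 [ 0.625 -0.083  0.297] [ 0.497 -0.08   0.388] [-0.31, 0.09, -0.45, 0.54, 0.13, -0.25]
0.5 0.3 [ 0.589 -0.082  0.333] [ 0.462 -0.079  0.424] [-0.34, 0.0, -0.45, 0.63, 0.14, -0.27]
0.5 0.35 [ 0.554 -0.081  0.368] [ 0.427 -0.078  0.46 ] [-0.36, -0.08, -0.44, 0.73, 0.16, -0.29]
0.3 0.25 [ 0.643 -0.084  0.305] [ 0.536 -0.081  0.42 ] [-0.28, 0.25, -0.16, 0.87, 0.07, -0.24]
0.3 0.3 [ 0.615 -0.083  0.347] [ 0.509 -0.08   0.461] [-0.29, 0.18, -0.14, 0.96, 0.08, -0.25]
0.3 0.35 [ 0.588 -0.082  0.388] [ 0.481 -0.079  0.503] [-0.3, 0.12, -0.11, 1.05, 0.08, -0.26]
lid_handle [([209.0, 1.0, 52.0, 73.0], 0.94)]
index [([289.0, 218.0, 38.0, 37.0], 0.87)]
index_mark [([288.0, 214.0, 40.0, 40.0], 0.61), ([210.0, 0.0, 53.0, 75.0], 0.22)]
stud [([185.0, 0.0, 326.0, 125.0], 0.84), ([184.0, 1.0, 334.0, 122.0], 0.35)]
9.8417
```

View pics/w5.png

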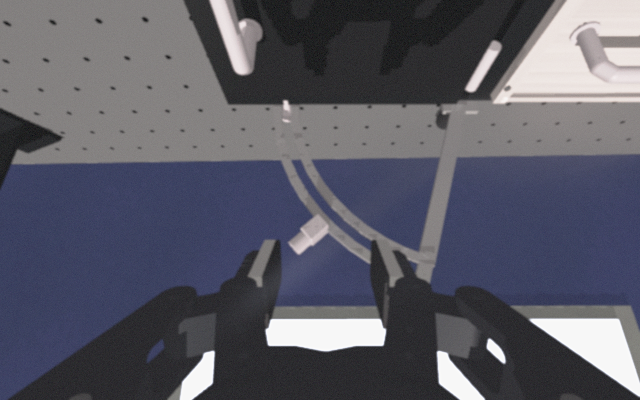

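This view is upside-down and shows the quadrant well. The clip is at about (313,232), the stud nut at (287,105–115), and the slot arc and quadrant strut at (440,190).

```bash
python3 - <<'E'
from h import *
E=np.load("w5.npy")
im=cv2.imread("pics/w5.png")
big=cv2.resize(im[85:275,200:480],None,fx=2.85,fy=2.85,interpolation=cv2.INTER_CUBIC)
for r,c in((.150,(0,255,0)),(.159,(0,255,255)),(.188,(0,0,255))):
  for t in np.arange(0,1.3,.1):
    u=projw(E,toW(POSE,[[.1355,.01-r*np.cos(t),.123+r*np.sin(t)]]))[0]
    cv2.circle(big,tuple(int(v) for v in ((u-[200,85]+.5)*2.85-.5)),2,c,-1)
cv2.imwrite("pics/w5z.png",big)
E
```

```text
(no output)
```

View pics/w5z.png

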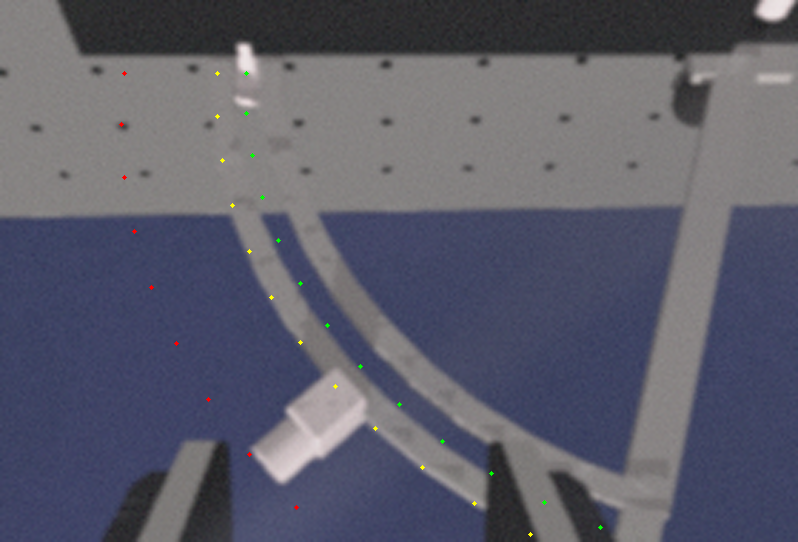

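```bash
python3 - <<'E'
from h import *
E=np.load("w5.npy");K=np.array(bot.calibration("wrist")["mtx"])
Ei=np.linalg.inv(E)
c,s=np.cos(POSE[2]),np.sin(POSE[2])
for nm,u,v in(("inner",354,387),("outer",303,432),("tip",268,464),("c1",340,370),("c2",368,403),("c3",320,455),("c4",287,410),("nut",246,73),("slot",303,286),("slot2",262,210)):
  px=np.array([200+(u+.5)/2.85-.5,85+(v+.5)/2.85-.5,1]); d=Ei[:3,:3]@np.linalg.solve(K,px)
  o=Ei[:3,3]
  W=Rz(-POSE[2]); oe=W@(o-[POSE[0],POSE[1],0]); de=W@d
  for x in(.128,.1355):
    p=oe+de*(x-oe[0])/de[0]; y=.01-p[1]; z=p[2]-.123
    print(nm,x,"r %.1f th %.3f"%(1e3*np.hypot(y,z),np.arctan2(z,y)), end=" | ")
  print()
E
```

```text
inner 0.128 r 156.9 th 0.734 | inner 0.1355 r 155.3 th 0.722 | 
outer 0.128 r 174.6 th 0.736 | outer 0.1355 r 173.5 th 0.725 | 
tip 0.128 r 186.5 th 0.738 | tip 0.1355 r 185.8 th 0.728 | 
c1 0.128 r 156.6 th 0.696 | c1 0.1355 r 155.0 th 0.682 | 
c2 0.128 r 157.2 th 0.770 | c2 0.1355 r 155.5 th 0.759 | 
c3 0.128 r 175.5 th 0.778 | c3 0.1355 r 174.4 th 0.769 | 
c4 0.128 r 174.0 th 0.695 | c4 0.1355 r 173.0 th 0.682 | 
nut 0.128 r 149.2 th 0.038 | nut 0.1355 r 150.3 th -0.001 | 
slot 0.128 r 151.0 th 0.529 | slot 0.1355 r 149.7 th 0.508 | 
slot2 0.128 r 151.9 th 0.355 | slot2 0.1355 r 151.3 th 0.326 |
```

```bash
python3 - <<'E'
from h import *
H=np.array(bot.calibration("wrist")["hand_eye"])
for b in(1.3,1.15,1.0,.9):
    M=Rz(POSE[2])@tool([0,1,0],[np.sin(b),0,-np.cos(b)])
    C=toW(POSE,[-.095,-.112,.262])[0]
    P=C-M@H[:3,3]
    q=bot.solve_ik(P,wquat(M)); print(b,P.round(3),None if q is None else np.round(q,2).tolist())
    if q is not None: break
bot.move_linear(P.tolist(),speed=.12,rotation=wquat(M).tolist())
E=wcam(); im=bot.camera("wrist"); cv2.imwrite("pics/w6.png",im[:,:,::-1]); np.save("w6.npy",E)
print(bot.read_clock(),projw(E,toW(POSE,[.13,.01-.174*np.cos(.733),.123+.174*np.sin(.733)])))
big=cv2.resize(im[:,:,::-1][50:290,180:480],None,fx=2.5,fy=2.5,interpolation=cv2.INTER_CUBIC)
for r,c in((.150,(0,255,0)),(.159,(0,255,255)),(.188,(0,0,255))):
  for t in np.arange(0,1.3,.1):
    u=projw(E,toW(POSE,[[.1355,.01-r*np.cos(t),.123+r*np.sin(t)]]))[0]
    cv2.circle(big,tuple(int(v) for v in ((u-[180,50]+.5)*2.5-.5)),1,c,-1)
cv2.imwrite("pics/w6z.png",big)
E
```

```text
1.3 [ 0.598 -0.089  0.292] None
1.15 [ 0.601 -0.089  0.268] [-0.47, 0.11, -1.22, -0.87, 0.39, -0.19]
10.625 [[315.02194891 212.94578041]]
```

View pics/w6z.png

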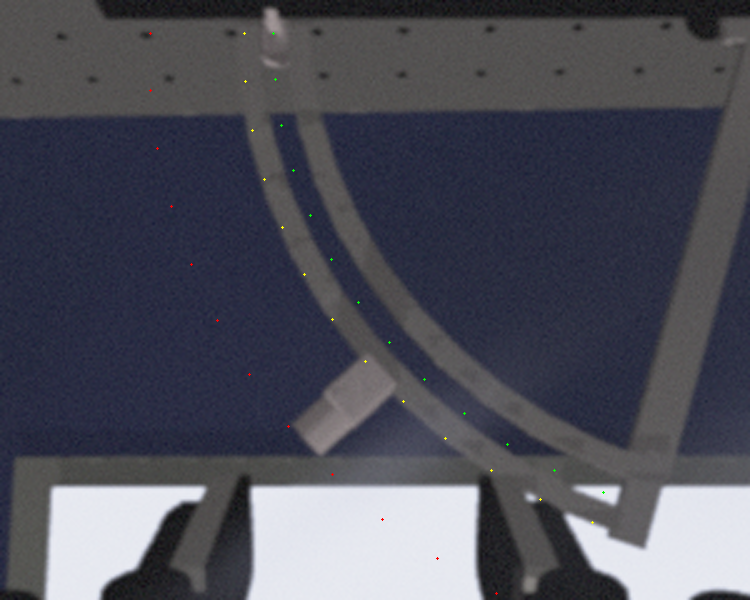

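```bash
python3 - <<'E'
from h import *
K=np.array(bot.calibration("wrist")["mtx"])
def cast(E,px,x):
  Ei=np.linalg.inv(E);d=Ei[:3,:3]@np.linalg.solve(K,[*px,1]);W=Rz(-POSE[2]); oe=W@(Ei[:3,3]-[POSE[0],POSE[1],0]); de=W@d
  p=oe+de*(x-oe[0])/de[0]; y=.01-p[1]; z=p[2]-.123; return 1e3*np.hypot(y,z),np.arctan2(z,y)
E=np.load("w6.npy")
for nm,u,v in(("inner",384.5,369.5),("outer",339,411),("tip",307,440.5),("nut",275,38)):
  print(nm,[np.round(cast(E,(180+(u+.5)/2.5-.5,50+(v+.5)/2.5-.5),x),3).tolist() for x in(.122,.128,.1355)])
E
```

```text
inner [[157.962, 0.741], [157.246, 0.738], [156.353, 0.733]]
outer [[174.735, 0.741], [174.482, 0.738], [174.168, 0.734]]
tip [[186.438, 0.742], [186.508, 0.739], [186.597, 0.735]]
nut [[148.218, 0.064], [148.746, 0.04], [149.529, 0.01]]
```

Two views agree on the index: 0.735 and 0.738 rad, so I'll use about 0.737. Now to grasp the lid handle.

```bash
python3 - <<'E'
from h import *
P,M=lid_tcp(POSE,0,0); q=wquat(M).tolist()
p=np.array(bot.read_position())
bot.move_pose((P+[0,0,.08]).tolist(),q)
E=wcam(); im=bot.camera("wrist"); cv2.imwrite("pics/w7.png",im[:,:,::-1])
print(projw(E,toW(POSE,[[-.05,-.155,.1615],[.05,-.155,.1615]])).round(0).tolist(),bot.read_ft_force())
print(bot.move_linear(P.tolist(),speed=.1,until_force=12),np.array(bot.read_position())-P)
f=np.array(bot.read_ft_force())
bot.set_gripper(0,grasp_force=60)
print(bot.read_gripper_width(),f,bot.read_ft_force(),np.array(bot.read_position())-P,bot.read_clock())
E
```

```text
[[327.0, 140.0], [327.0, 284.0]] [ 0.37277801 -0.51034811 -0.10148855]
False [ 0.00045701 -0.00019453  0.00055816]
0.0896855597643951 [ 0.25429691 -0.39532102 -0.44749004] [0.19126791 4.46546179 2.94226847] [0.00052486 0.0015807  0.00074454] 13.7
```

View pics/w7.png

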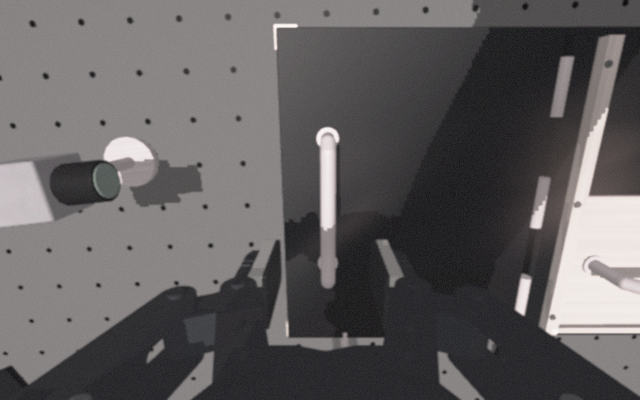

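The handle is held. Gripping pulled the arm 1.6 mm in +y, so I'll shift the hinge model by that amount and lift along the arc while watching the forces.

```bash
cat >> h.py <<'E'
P2=[POSE[0]+.0005,POSE[1]+.0016,POSE[2]]
DZ=.0006
def lift(th,speed=.08):
    P,M=lid_tcp(P2,th,th); P=P-M[:,1]*DZ
    bot.move_linear(P.tolist(),speed=speed,rotation=wquat(M).tolist())
    p=np.array(bot.read_position()); f=np.array(bot.read_ft_force())
    ph=np.arctan2(.0385,.165)+th; W=Rz(-P2[2]); fe=W@f
    rad=np.array([0,-np.cos(ph),np.sin(ph)]); tan=np.array([0,np.sin(ph),np.cos(ph)])
    print("th %.3f err mm %s F x %.1f rad %.1f tan %.1f"%(th,((p-P)*1e3).round(1),fe[0],fe@rad,fe@tan))
E
python3 - <<'E'
from h import *
for t in(.07,.14,.21,.28): lift(t)
print(bot.read_gripper_width(),bot.read_clock())
im=bot.camera("side"); cv2.imwrite("pics/side2.png",cv2.resize(im[100:300,195:395,::-1],None,fx=3,fy=3,interpolation=cv2.INTER_CUBIC))
E
```

```text
th 0.070 err mm [-0.  -0.   0.1] F x 0.5 rad 0.9 tan -3.8
th 0.140 err mm [-0.  -0.1 -0.2] F x 0.3 rad 2.2 tan -3.4
th 0.210 err mm [-0.  -0.2 -0.3] F x 0.7 rad 0.8 tan -3.6
th 0.280 err mm [-0.  -0.2 -0.3] F x 1.1 rad 0.9 tan -2.3
0.08586134747999591 14.8833
```

View pics/side2.png

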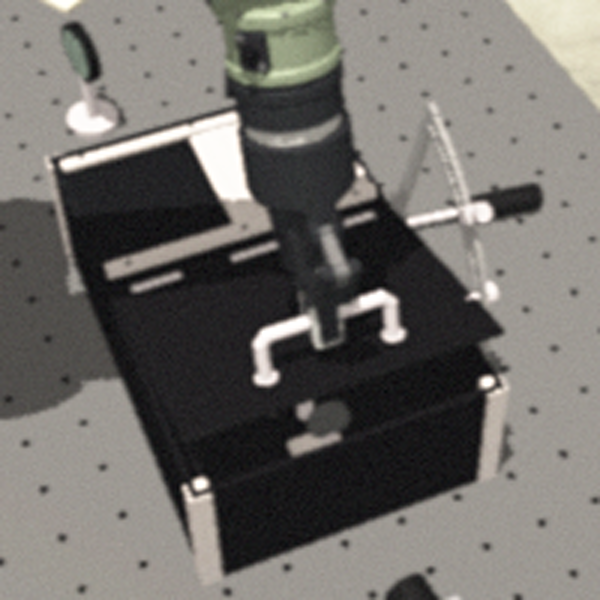

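Very low forces, and the stud is rising in the slot (488,292). I'll carry on to near the mark.

```bash
python3 - <<'E'
from h import *
for t in(.36,.44,.52,.60,.67,.71): lift(t)
print(bot.read_gripper_width(),bot.read_clock())
im=bot.camera("side"); cv2.imwrite("pics/side3.png",im[:,:,::-1])
im2=bot.camera("top"); cv2.imwrite("pics/top3.png",im2[:,:,::-1])
im3=bot.camera("wrist"); cv2.imwrite("pics/w8.png",im3[:,:,::-1])
a=cv2.resize(im[140:210,320:390,::-1],(560,560),interpolation=cv2.INTER_CUBIC)
cv2.imwrite("pics/side3z.png",a)
b=cv2.resize(im2[130:190,330:410,::-1],(800,600),interpolation=cv2.INTER_CUBIC)
cv2.imwrite("pics/top3z.png",b)
E
```

```text
th 0.360 err mm [-0.1 -0.2 -0.3] F x -0.2 rad 1.7 tan -2.9
th 0.440 err mm [-0.1 -0.3 -0.3] F x -0.5 rad 1.0 tan -3.3
th 0.520 err mm [-0.1 -0.3 -0.3] F x -1.2 rad 2.0 tan -2.5
th 0.600 err mm [-0.1 -0.3 -0.2] F x -0.8 rad 2.6 tan -3.1
th 0.670 err mm [-0.2 -0.3 -0.3] F x -1.5 rad 2.8 tan -2.5
th 0.710 err mm [-0.2 -0.4 -0.2] F x -2.2 rad 2.3 tan -3.7
0.09423651353666679 16.7417
```

View pics/side3z.png

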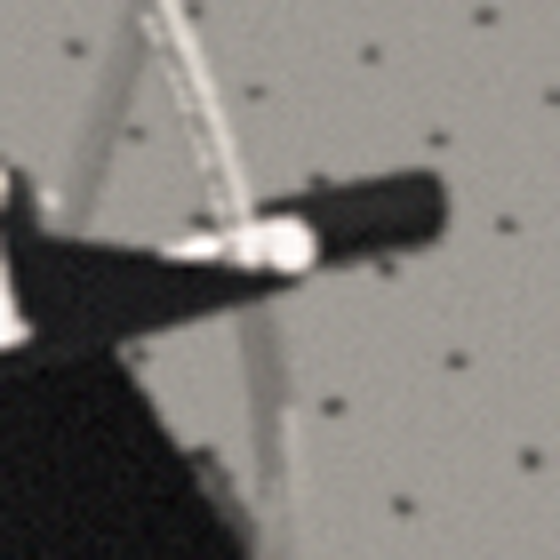

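View pics/top3z.png

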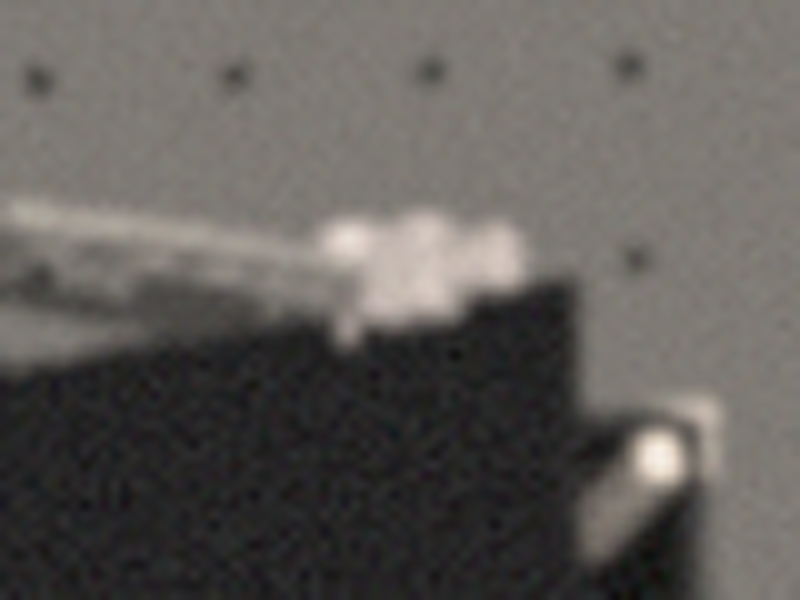

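View pics/w8.png

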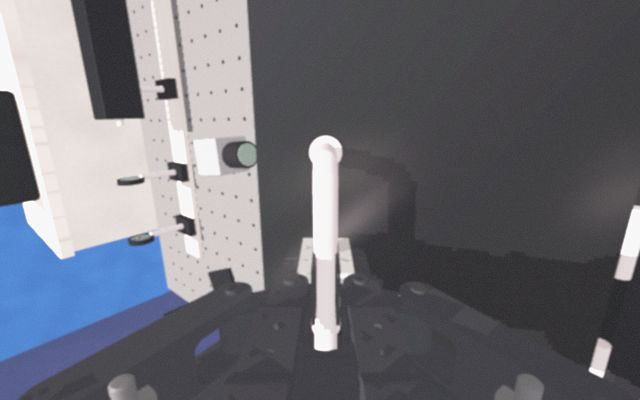

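```bash
python3 - <<'E'
from h import *
def pt(x,r,t): return toW(P2,[x,.01-r*np.cos(t),.123+r*np.sin(t)])
for n,o,k in(("top",(330,130),10),("side",(320,140),8)):
  z=lambda P:((proj(n,P)[0]-o+.5)*k-.5).round(0).tolist()
  for t in(.69,.71,.737): print(n,"stud",t,"x.126",z(pt(.126,.15,t)),"x.1355",z(pt(.1355,.15,t)),"x.145",z(pt(.145,.15,t)))
  for t in(.72,.737): print(n,"clip",t,[z(pt(.1355,r,t)) for r in(.157,.1745,.187)],[z(pt(x,.166,t)) for x in(.125,.145)])
for t in(.725,.735): lift(t)
print(bot.read_clock())
im=bot.camera("side"); im2=bot.camera("top")
cv2.imwrite("pics/side4z.png",cv2.resize(im[140:210,320:390,::-1],(560,560),interpolation=cv2.INTER_CUBIC))
cv2.imwrite("pics/top4z.png",cv2.resize(im2[130:190,330:410,::-1],(800,600),interpolation=cv2.INTER_CUBIC))
E
```

```text
top stud 0.69 x.126 [357.0, 308.0] x.1355 [357.0, 260.0] x.145 [357.0, 212.0]
top stud 0.71 x.126 [348.0, 305.0] x.1355 [348.0, 257.0] x.145 [348.0, 209.0]
top stud 0.737 x.126 [336.0, 302.0] x.1355 [336.0, 253.0] x.145 [336.0, 205.0]
top clip 0.72 [[373.0, 250.0], [449.0, 237.0], [504.0, 226.0]] [[412.0, 297.0], [412.0, 195.0]]
top clip 0.737 [[365.0, 248.0], [440.0, 234.0], [495.0, 223.0]] [[403.0, 295.0], [403.0, 192.0]]
side stud 0.69 x.126 [235.0, 270.0] x.1355 [265.0, 260.0] x.145 [296.0, 251.0]
side stud 0.71 x.126 [232.0, 260.0] x.1355 [263.0, 250.0] x.145 [293.0, 240.0]
side stud 0.737 x.126 [228.0, 246.0] x.1355 [259.0, 236.0] x.145 [289.0, 226.0]
side clip 0.72 [[271.0, 246.0], [295.0, 248.0], [313.0, 250.0]] [[249.0, 258.0], [314.0, 237.0]]
side clip 0.737 [[268.0, 237.0], [292.0, 238.0], [310.0, 239.0]] [[246.0, 248.0], [311.0, 227.0]]
th 0.725 err mm [-0.1 -0.   0. ] F x -1.9 rad 3.0 tan -2.8
th 0.735 err mm [-0.1  0.   0.1] F x -2.7 rad 2.6 tan -3.1
17.3917
```

View pics/side4z.png

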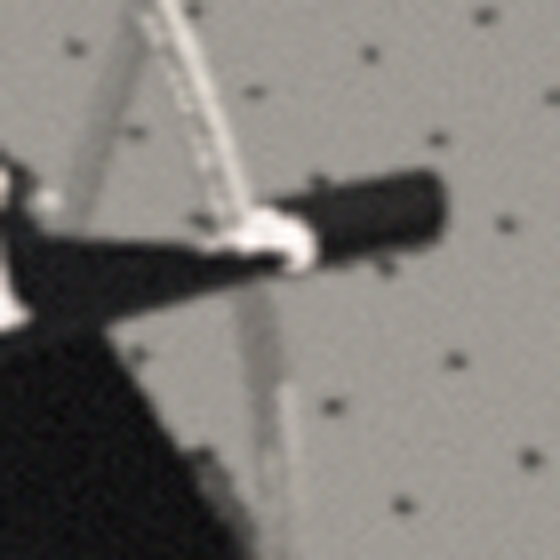

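View pics/top4z.png

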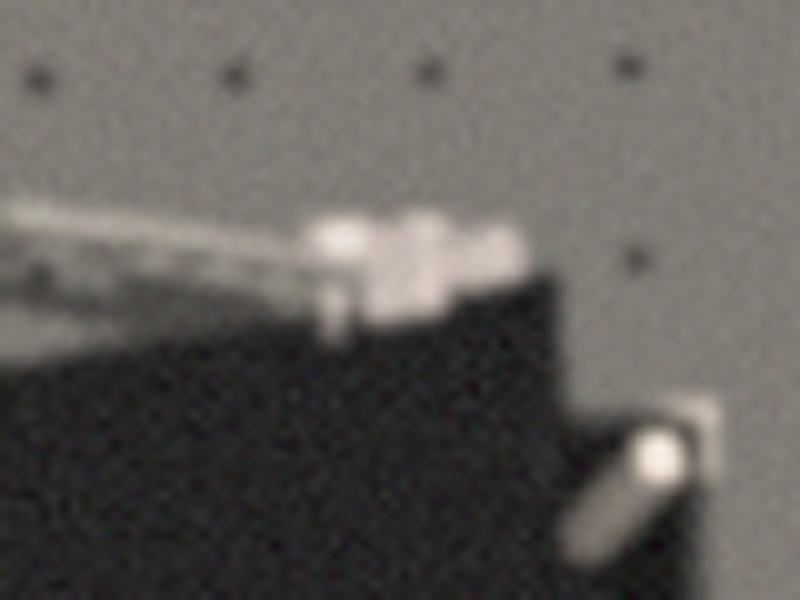

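```bash
python3 - <<'E'
from h import *
def g(x,y,z): return ((proj("top",toW(P2,[x,.01-y,.123+z]))[0]-(330,130)+.5)*10-.5).round(0).tolist()
for t in(.715,.726,.737,.748):
  c,s=np.cos(t),np.sin(t)
  print(t,"L",g(.132,.157*c-.006*s,.157*s+.006*c),"R",g(.135,.187*c+.0057*s,.187*s-.0057*c),"bodyR",g(.132,.1745*c+.006*s,.1745*s-.006*c),"rod",g(.127,.15*c,.15*s))
E
```

```text
0.715 L [357.0, 263.0] R [524.0, 236.0] bodyR [469.0, 261.0] rod [346.0, 300.0]
0.726 L [352.0, 262.0] R [518.0, 234.0] bodyR [464.0, 259.0] rod [341.0, 298.0]
0.737 L [346.0, 260.0] R [512.0, 231.0] bodyR [458.0, 258.0] rod [336.0, 297.0]
0.748 L [340.0, 258.0] R [506.0, 229.0] bodyR [453.0, 256.0] rod [330.0, 295.0]
```

```bash
python3 - <<'E'
from h import *
def g(n,x,y,z,o,k): return ((proj(n,toW(P2,[x,.01-y,.123+z]))[0]-o+.5)*k-.5)
outs=[]
for n,o,w in(("side",(325,150),(60,75)),("top",(345,140),(60,75))):
  im=cv2.imread(f"pics/{n}0.png")[o[1]:o[1]+(75 if n=="side" else 40),o[0]:o[0]+(60 if n=="side" else 60)]
  k=8 if n=="side" else 13
  b=cv2.resize(im,None,fx=k,fy=k,interpolation=cv2.INTER_CUBIC)
  def poly(P,col):
    u=[g(n,*p,o,k) for p in P]; cv2.polylines(b,[np.array(u).round().astype(int)],True,col,1)
  t=.735;c,s=np.cos(t),np.sin(t)
  f=lambda x,r,d:(x,r*c-d*s,r*s+d*c)
  for x in(.129,.142): poly([f(x,.157,-.006),f(x,.157,.006),f(x,.175,.006),f(x,.175,-.006)],(0,0,255))
  poly([f(.1355,.175,-.0057),f(.1355,.175,.0057),f(.1355,.187,.0057),f(.1355,.187,-.0057)],(0,255,0))
  for xx in(.1355,.145): poly([(xx,.15+.0085*np.cos(a),.0085*np.sin(a)) for a in np.arange(0,6.3,.6)],(255,255,0))
  poly([(.125,.15,0),(.15,.15,0)],(0,255,255))
  cv2.imwrite(f"pics/{n}0ov.png",b[:600,:800])
E
```

```text
(no output)
```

View pics/side0ov.png

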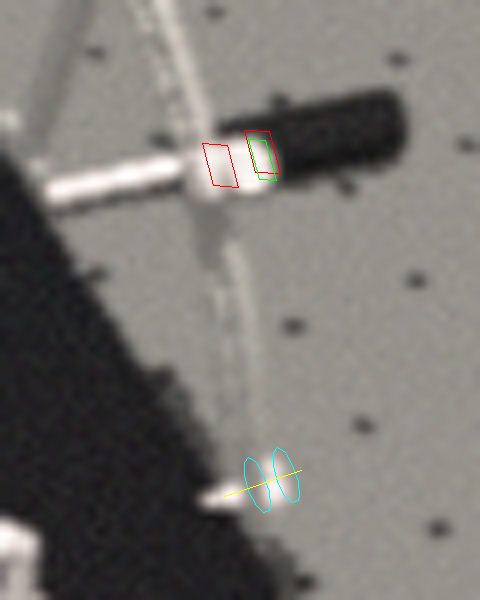

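View pics/top0ov.png

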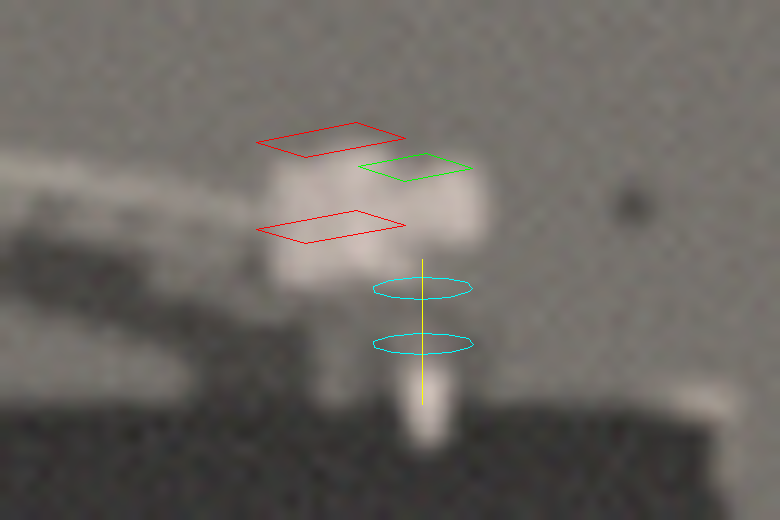

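```bash
python3 - <<'E'
from h import *
im=bot.camera("top"); cv2.imwrite("pics/top4.png",im[:,:,::-1]); im=bot.camera("side"); cv2.imwrite("pics/side4.png",im[:,:,::-1])
def g(n,x,y,z,o,k): return ((proj(n,toW(P2,[x,.01-y,.123+z]))[0]-o+.5)*k-.5)
tiles=[]
for f,n,o,th in(("top0","top",(352,145),0),("top3","top",(352,145),.71),("top4","top",(352,145),.735),("side0","side",(328,160),0),("side3","side",(328,155),.71),("side4","side",(328,155),.735)):
  k=8
  if f=="side0": o=(328,180)
  b=cv2.imread(f"pics/{f}.png")[o[1]:o[1]+33,o[0]:o[0]+32]; b=cv2.resize(b,None,fx=k,fy=k,interpolation=cv2.INTER_CUBIC)
  c,s=np.cos(th),np.sin(th)
  for xx,col in((.124,(0,255,255)),(.129,(0,255,255)),(.142,(255,255,0)),(.149,(255,255,0))):
    r=.004 if xx<.13 else .0085
    P=[(xx,.15*c+r*np.cos(a),.15*s+r*np.sin(a)) for a in np.arange(0,6.3,.6)]
    cv2.polylines(b,[np.array([g(n,*p,o,k) for p in P]).round().astype(int)],True,col,1)
  tiles.append(b)
print(tiles[0].shape); cv2.imwrite("pics/cmp.png",np.vstack([np.hstack(tiles[:3]),np.hstack(tiles[3:])]))
print(bot.read_clock())
E
```

```text
(264, 256, 3)
17.5917
```

View pics/cmp.png

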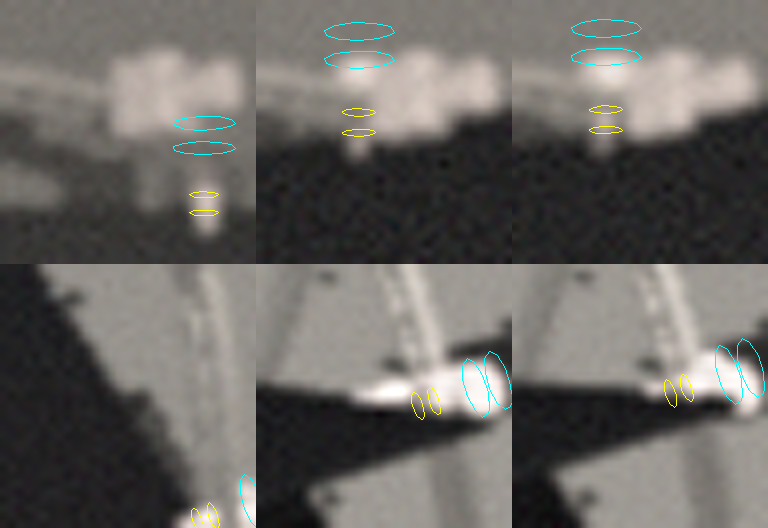

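The wrist views put the index at 0.731–0.737 rad. The coarser top view, at about 2 mm per pixel, hints slightly lower. I'll settle at 0.731, check that the hold is steady, and look at the whole scene once more.

```bash
python3 - <<'E'
from h import *
lift(.731,.03)
p=np.array(bot.read_position()); bot.wait(1.0); print((np.array(bot.read_position())-p)*1e3,bot.read_ft_force(),bot.read_gripper_width(),bot.read_joint_efforts())
W=Rz(-P2[2]); q=np.array(bot.read_tool_rot()); M=R.from_quat(q[[1,2,3,0]]).as_matrix()
bar=W@(np.array(bot.read_position())-M[:,1]*(bot.grip_depth-DZ)-[P2[0],P2[1],0]); print("lid angle by FK",np.arctan2(bar[2]-.123,.01-bar[1])-np.arctan2(.0385,.165),"r",np.hypot(bar[2]-.123,.01-bar[1]))
for n in("top","side"):
    im=bot.camera(n); cv2.imwrite(f"pics/{n}5.png",im[:,:,::-1])
    for t in["view_camera","lens_mount","driver","post_holder","index","cover"]: print(n,t,[(np.round(d["bbox"]).astype(int).tolist(),round(d["confidence"],2)) for d in bot.search_frame(n,t)[:1]])
print(bot.read_clock())
E
```

```text
th 0.731 err mm [-0.1 -0.1 -0. ] F x -2.6 rad 3.1 tan -2.3
[0.0064218  0.06160685 0.03451345] [-2.93832865 -3.30871926  1.88085764] 0.0963987083557453 [  2.33078688 -46.3342917   25.53568125  -0.35653381  -1.2387399
   0.05629559]
lid angle by FK 0.7307691672575951 r 0.16948139917613883
top view_camera [([456, 223, 52, 25], 0.66)]
top lens_mount []
top driver [([281, 106, 13, 63], 0.97)]
top post_holder [([280, 107, 14, 58], 0.33)]
top index [([354, 195, 21, 60], 0.66)]
top cover [([249, 176, 43, 18], 0.87)]
side view_camera [([323, 291, 36, 67], 0.59)]
side lens_mount [([216, 109, 18, 36], 0.93)]
side driver [([344, 160, 29, 13], 0.51)]
side post_holder []
side index [([347, 165, 10, 8], 0.54)]
side cover []
19.5417
```

View pics/top5.png

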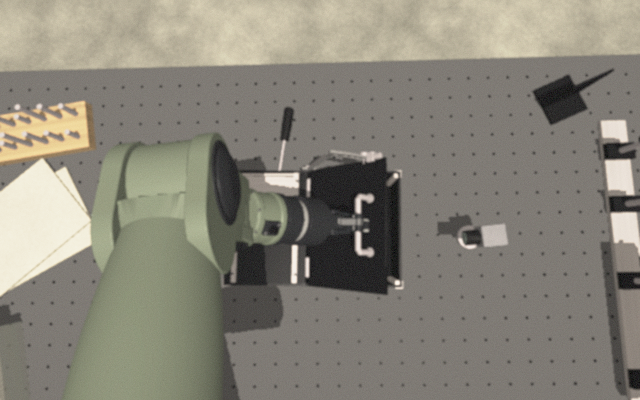

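View pics/side5.png

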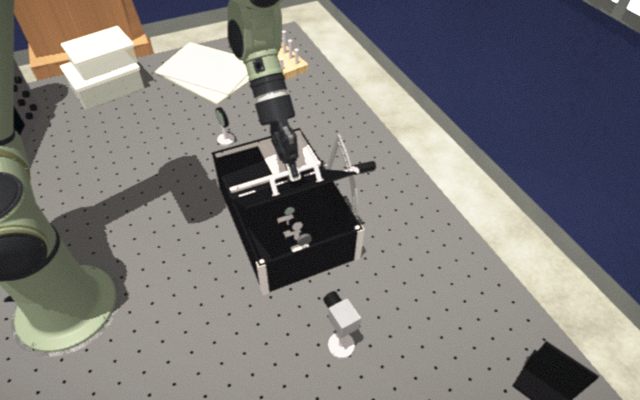

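The lid is held open with the stud next to the clip at about (352,170) in the side view. The optics are visible, the cover is shut, and the view camera, driver and lens mount are where they started. Handing in.

```bash
python3 - <<'E'
from cell import bot
bot.close_job(); print("closed")
E
```

```text
the job is handed in; nothing more can be done
closed
```

The cover is shut and the lid is raised to the index mark. The arm is still holding it by the bow handle, and I handed the job in at about 19.5 s on the clock.

- **Cover:** I slid it 90 mm until it hit the end stop. A second push of over 20 N did not move it, and the wrist picture after release showed the opening fully covered.
- **Lid:** I raised it along the hinge arc, with only a few newtons on the tool. It is gripped with 60 N. The arm's position puts the lid at 0.731 rad, and it drifted less than 0.1 mm in a 1 s hold.
- **Index mark:** two wrist-camera views put the clip at 0.735 and 0.738 rad. That became about 0.731 after I moved the hinge position 1.6 mm to match where the handle was actually gripped. I never touched the clip.
- **Checks that disagreed or fell short:**
  - The top view is only good to about 2 mm per pixel. It hinted that the clip sits about 0.01 rad lower than the lid is held, which is roughly 1.5 mm at the stud.
  - In the side view the driver and clip overlapped the stud, so I could not confirm the final alignment directly.
- **Surroundings:** the view camera and driver looked unmoved in the final pictures, and so did the lens mount in the side view. The arm or lid hid the post holder in both views, so I couldn't check it. The arm stayed clear of it.

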